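Stir the clay beads in the glass dish

ROBOT

A 6-joint arm with a two-finger parallel gripper is mounted at the origin on a cart in front of the work surface, level with it; the furniture and walls round the work are solid. World frame = base frame: x ahead of the robot, y to its left, z up, the work surface at z = 0. Lengths are in m, angles in degrees, forces in N, time in s.
With the tool pointing down it reaches from about 0.325 to 0.775 m from the base axis. Payload 5.5 kg.
Tool frame: the origin (TCP) lies at the centre of the arm's flange, where the gripper is bolted on; the fingertips stand 182 mm ahead of it and the grasp point (between the pads) lies 163 mm ahead of it; z points along the fingers, y is the direction in which the jaws open and shut (so a half turn about z gives the same grasp; the last joint's range is limited). The gripper opens to 88 mm and grips with 3 to 60 N. Pads are 20 mm wide; open, the fingers measure 115 mm over their backs; the gripper's body (75 mm by 178 mm) begins 61 mm behind the grasp point.
Start: joints at [65.564, 5.22, 70.514, -0, 104.267, -3.249], TCP at [0.217, 0.559, 0.405] pointing down, gripper open.
Joint ranges: [-164.24, 164.24], [-49.07, 125.15], [9.68, 141.18], [-86.29, 266.29], [3.28, 154.24], [-151.56, 151.56]. Speed limits (degrees/s): [147.25, 147.25, 172.46, 180, 180, 180].

INTERFACE

Orientations are given as [roll, pitch, yaw] about the fixed x, y, z axes, in that order (R = Rz(yaw) Ry(pitch) Rx(roll)).
In Python, from station import r gives the robot as it stands. The module is installed in compiled form; this text tells all that it offers. Calls block until the motion is done:
- r.reach(position, orientation): joint-space move of the TCP to a pose.
- r.servo_line(position, rotation=None, speed=0.15): straight line of the TCP; rotation=None keeps the orientation; speed is the mean speed in m/s.
- r.move_joints(angles): joint-space move.
- r.let_go() and r.grab(squeeze=None): open the fingers fully, or close them until they stop; squeeze is the grip in N (None keeps the last).
- r.wait(seconds).
- r.inverse_kinematics(position, orientation): joint angles nearest the present ones, or None.
- r.sense(): the state.
- r.snapshot(name): name is "scene" or "side" or "wrist"; returns a dict with "frame" (384x512x3 uint8, red, green, blue), "fx", "fy", "cx", "cy" (pixels), "dist_coeffs" ([k1, k2, p1, p2, k3] as OpenCV has them; the pictures are not rectified), "R" (3x3) and "t" (3): a world point X has camera coordinates R X + t. Camera axes: x right, y down, z forward; pixel columns grow to the right and rows downward; lengths in m; the calibration is good to about 2 mm. A picture is of the moment at which its call begins. There is no depth.
A pose or a line that the arm cannot do raises r.IKError and nothing moves.
- r.hand_in(): hands the job in, once; it reports no verdict.
The state is a dict: "clock": time; "joints": joint angles; "joint_vel": joint speeds; "joint_torque": joint torques, N m; "tcp_pos": TCP position; "orientation": TCP orientation; "contact_force": force on the tool from outside, world axes, zero at the start; "torque": the same for the moment, N m; "opening": finger opening in m.
Only numpy, scipy, OpenCV 4.12 (cv2) and the standard library are available. Lean on these libraries where they do the work, as an engineer would, in place of code of your own. Each camera call takes 0.05 s, during which the arm holds its last target. There are 200 camera calls.

TASK

Take the thick steel stirring rod out of its block and stir the clay beads in the wide glass dish with it, sweeping round close to the wall with the rod's foot near the bottom, until both of the large beads have been driven clear of where they lay, a good 3 cm away. Then let go of the rod and leave it leaning in the dish, with both large beads still in the dish. Keep the gripper's fingers off the large beads.

Things in the scene. Friction and masses are not known exactly. Their poses are not given: they have to be found in the camera images.
- rod: Round steel rod, 12 mm thick, 200 mm long, with a black rubber grip 16 mm thick from 124 to 184 mm above its foot; 60 g, heavier below. Origin: centre of its foot; z along it to the top. Starts upright and loose in a fixed grey block (64 x 64 x 60 mm high) whose 16 mm hole, 50 mm deep, holds its foot 10 mm above the bench; lift 50 mm or more to clear.
- dish: Round glass dish fixed to the bench, outside 120 mm, inside 112 mm wide, 105 mm high, floor 8 mm up. Origin on its axis at bench height. 8 smooth glazed clay beads (2 large, 6 small of 16 mm) lie in a ring 34 mm from the axis; it is free within 18 mm of the axis. A rod circling with radius growing to 38 mm, foot 5 mm over the floor, drives them along (one near the axis: 24 mm); under 28 mm it may miss.
- large_bead_1: One of the two large clay beads: a chunky rounded barrel 24 mm in diameter and 20 mm high. Origin at its centre. Starts lying flat in the dish about 34 mm from the dish axis.
- large_bead_2: The other large clay bead, same shape and size, on the opposite side of the dish at the start. Origin at its centre.
There are look-alikes about, which are no part of the job. There is more than one size of the dish; the one meant has the size given above.

How it is judged (in metres and radians):
On the way, in this order (a step that is already met when the one before it is completed fails the run):
1. the held rod's foot is down among the beads in the dish (horizontal distance between rod and dish below 0.058 m and z of rod in the frame of dish below 0.026 m and contact force between the fingers and rod above 0.5 N), for 0.1 s.
2. the held rod, its foot in the dish, has driven both large beads more than 20 mm from where they lay (both at one moment) (all of step 1 and distance of each of large_bead_1, large_bead_2 from where it was at the start of the episode above 0.02 m), for 0.1 s.
At the end, for the whole second after the job is handed in: The rod is released and at rest, foot inside the dish (within 58 mm of the axis, less than 50 mm above the bench), leaning no more than 70 degrees from upright; both large beads lie at rest inside the dish (within 56 mm of its axis, centres less than 70 mm above the bench) (horizontal distance between rod and dish below 0.058 m and z of rod in the frame of dish below 0.05 m and angle between rod's own z axis and vertical below 1.22 rad and linear speed of each of rod, large_bead_1, large_bead_2 below 0.05 m/s and contact force between the fingers and rod below 0.1 N and horizontal distance between each of large_bead_1, large_bead_2 and dish below 0.056 m and z of each of large_bead_1, large_bead_2 in the frame of dish below 0.07 m); the robot touches nothing.
It fails at once if the gripper's fingers touch a large bead (contact force between the fingers and large_bead_1 above 0.5 N or contact force between the fingers and large_bead_2 above 0.5 N).
It also fails if it takes over 70 s, if anything falls off the work surface, if the arm or the gripper's body presses on something with over 40 N, if the wrist force passes 120 N, or if a joint passes its speed limit or range.

## Working session

There is one attempt and no reset: what is moved stays moved. The work goes in short steps, each a Python script; the robot and the scene stay as the last script left them, time stands still between calls to the robot, and variables do not carry over. Pictures are saved under pics/ and viewed, about 8 in all and at most 12, crops included, and the job is handed in when it is done.

```bash
mkdir -p pics; cat > h.py <<'E'
import numpy as np, cv2
from station import r
def snap(n,f,crop=None,s=1):
    d=r.snapshot(n); im=d["frame"][:,:,::-1]
    np.savez('pics/'+f+'.npz',**{k:np.array(v) for k,v in d.items()})
    if crop: x0,y0,x1,y1=crop; im=im[y0:y1,x0:x1]
    if s!=1: im=cv2.resize(im,None,fx=s,fy=s,interpolation=cv2.INTER_CUBIC)
    cv2.imwrite('pics/'+f+'.png',im); return d
def K(d): return np.array([[d["fx"],0,d["cx"]],[0,d["fy"],d["cy"]],[0,0,1.]],float)
def ray(d,u,v):
    p=cv2.undistortPoints(np.array([[[u,v]]],float),K(d),np.array(d["dist_coeffs"],float))[0,0]
    R=np.array(d["R"]);return -R.T@np.array(d["t"]),R.T@np.array([p[0],p[1],1])
def at(d,u,v,z):
    c,w=ray(d,u,v); return c+w*(z-c[2])/w[2]
def proj(d,P):
    R=np.array(d["R"],float);return cv2.projectPoints(np.array(P,float).reshape(-1,3),cv2.Rodrigues(R)[0],np.array(d["t"],float),K(d),np.array(d["dist_coeffs"],float))[0][:,0]
def load(f): return dict(np.load('pics/'+f+'.npz'))
E
python3 - <<'E'
from h import *
for n in("scene","side"):
    d=snap(n,n,s=1.5); print(n,ray(d,256,192))
a=cv2.imread('pics/scene.png');b=cv2.imread('pics/side.png')
print(r.sense())
E
```

```text
scene (array([ 0.04793657, -0.53488309,  0.49303013]), array([ 0.59021445,  0.62906664, -0.50614924]))
side (array([0.4487236 , 0.83369726, 0.39909901]), array([ 0.15878315, -0.90635927, -0.39202406]))
{'clock': 0.1, 'joints': array([ 6.55624654e+01,  5.25855751e+00,  7.05759045e+01, -3.78435939e-04,
        1.04265466e+02, -3.24903422e+00]), 'joint_vel': array([-0.03382336, -0.19432038, -0.05772469, -0.01130944, -0.00981255,
        0.07387154]), 'joint_torque': array([ 2.05011158e-03, -4.47858202e+01, -4.07568991e+01,  6.99432101e-02,
        2.84645939e-02, -9.18684827e-05]), 'tcp_pos': array([0.21689036, 0.55948314, 0.40361303]), 'orientation': array([-1.79900212e+02, -5.29717232e-03,  1.58811402e+02]), 'contact_force': array([-0.73940123, -0.55981093,  0.18746578]), 'torque': array([-0.03864284, -0.00439901,  0.01088264]), 'opening': 0.0876647583258116}
```

View pics/scene.png

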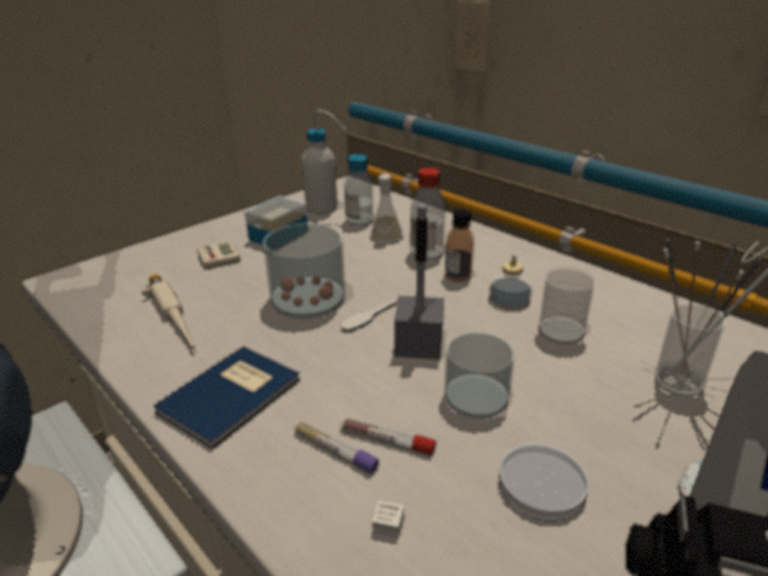

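View pics/side.png

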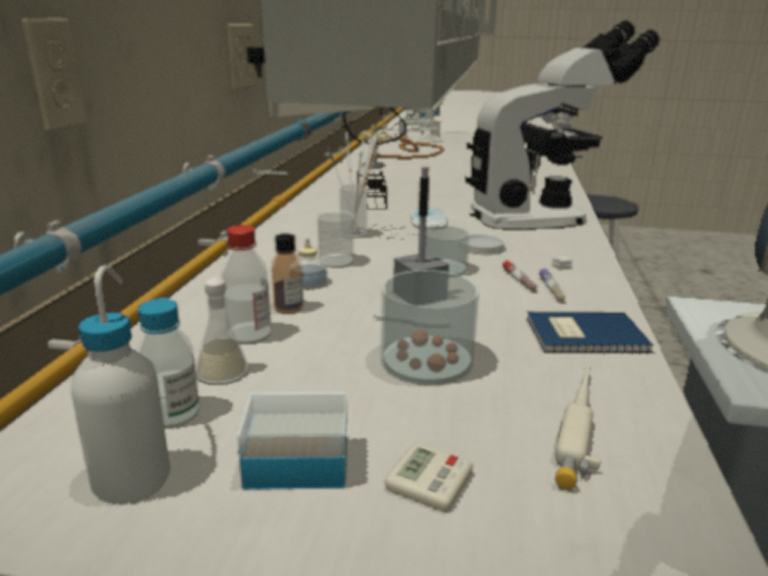

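The scene view shows the dish with beads (floor centre about 308,295), and the rod in its block (top at 421,207). The side view shows the dish floor at 428,357 and the rod top at 424,169. A second, smaller, empty dish sits in front and is ignored.

```bash
python3 - <<'E'
from h import *
a=load('scene');b=load('side')
s=1.5
for n,p,q,z in(("floor",(308,295),(428,357),.008),("rim",(304,245),(429,288),.105),("rodtop",(421,207),(424,168),.21),("rod60",(420,301),(422,261),.06),
 ("big?",(288,285),(420,337),.018),("big?",(326,290),(436,362),.018)):
    print(n,at(a,p[0]/s,p[1]/s,z),at(b,q[0]/s,q[1]/s,z))
# cabinet lower edge: side view (278,108)
E
```

```text
floor [0.51290687 0.13670491 0.008     ] [0.51113319 0.14033231 0.008     ]
rim [0.50288933 0.12116539 0.105     ] [0.51392115 0.14188108 0.105     ]
rodtop [ 0.54424582 -0.07365144  0.21      ] [ 0.54833169 -0.05650021  0.21      ]
rod60 [ 0.56377913 -0.05733134  0.06      ] [ 0.54697292 -0.07000649  0.06      ]
big? [0.49937979 0.17023361 0.018     ] [0.52618238 0.10651025 0.018     ]
big? [0.53281155 0.1151034  0.018     ] [0.49839163 0.16848578 0.018     ]
```

```bash
python3 - <<'E'
from h import *
a=load('scene');b=load('side')
c=np.array([.4487,.8337,.399])
print("vp -y",proj(b,c+[0,-1000,0])*1.5)
for u,v in((278,108),(432,106),(478,66),(265,40)):
    o,w=ray(b,u/1.5,v/1.5);print(u,v,w/-w[1])
for y in (0,.14,-.06,-.4): print(y,[ (proj(b,[x,y,z])*1.5).round().tolist() for x,z in((.55,.35),(.55,.405),(.6,.5),(.75,.5))])
s=1.5
# first look from above midway, high
for P in([.45,.04,.50],[.45,.04,.42],[.42,.139,.42]):
    print(P,r.inverse_kinematics(P,[180,0,180]),r.inverse_kinematics(P,[180,0,90]))
w=r.snapshot("wrist");o,q=ray(w,256,192);print("wristcam",o,q,r.sense()["tcp_pos"],w["fx"])
E
python3 -c "
from h import *
im=cv2.imread('pics/side.png')[0:240,230:550];cv2.imwrite('pics/c.png',cv2.resize(im,None,fx=2.2,fy=2.2))" 
```

```text
vp -y [[504.97600874  29.21540504]]
278 108 [ 0.35717857 -1.         -0.12741334]
432 106 [ 0.10325864 -1.         -0.11373234]
478 66 [ 0.03573369 -1.         -0.05227931]
265 40 [ 0.37293157 -1.         -0.02422099]
0 [[[422.0, 69.0]], [[424.0, 22.0]], [[386.0, -65.0]], [[266.0, -66.0]]]
0.14 [[[406.0, 76.0]], [[408.0, 21.0]], [[361.0, -85.0]], [[218.0, -85.0]]]
-0.06 [[[427.0, 66.0]], [[429.0, 23.0]], [[394.0, -58.0]], [[282.0, -59.0]]]
-0.4 [[[448.0, 56.0]], [[450.0, 24.0]], [[425.0, -34.0]], [[344.0, -35.0]]]
[0.45, 0.04, 0.5] [  0.76351413 -14.94690082  79.74366956   0.         115.20323127
 -89.23648587] [ 7.63514132e-01 -1.49469008e+01  7.97436696e+01 -2.54444375e-14
  1.15203231e+02  7.63514132e-01]
[0.45, 0.04, 0.42] [  0.76351413 -17.39977637  89.99516511   0.         107.40461126
 -89.23648587] [ 7.63514132e-01 -1.73997764e+01  8.99951651e+01 -2.54444375e-14
  1.07404611e+02  7.63514132e-01]
[0.42, 0.139, 0.42] [ 13.90439214 -18.85587026  91.15075054   0.         107.70511972
 -76.09560786] [ 1.39043921e+01 -1.88558703e+01  9.11507505e+01 -2.54444375e-14
  1.07705120e+02  1.39043921e+01]
wristcam [0.14999456 0.58458011 0.38442344] [ 0.24105688 -0.10800045 -0.96454755] [0.21687898 0.55948378 0.40377265] 300.5104051718896
```

View pics/c.png

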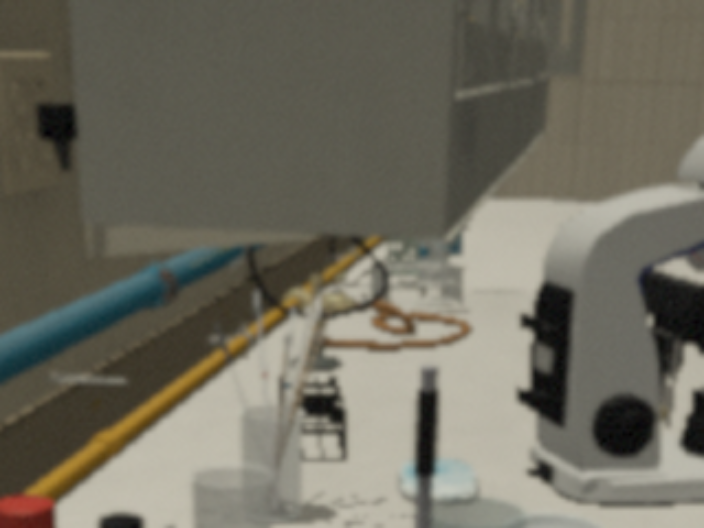

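The box is a wall cabinet, well away from the work (y < −0.38). Next is one close wrist view covering both the rod and the dish.

```bash
python3 - <<'E'
from h import *
r.reach([.46,.04,.47],[180,0,180])
d=snap("wrist","w1",s=1.5)
for n,P in(("rodtop",[.549,-.06,.21]),("rod.15",[.549,-.06,.15]),("block",[.549,-.06,.06]),("dishfl",[.512,.139,.008]),("rim",[.512,.139,.105])): print(n,proj(d,P)*1.5)
print(r.sense()["clock"])
E
```

```text
rodtop [[225.7918722  438.06005451]]
rod.15 [[254.18878335 390.60059817]]
block [[282.1392074  343.91175704]]
dishfl [[486.68715439 290.70011163]]
rim [[511.5437836  322.84293825]]
2.275
```

View pics/w1.png

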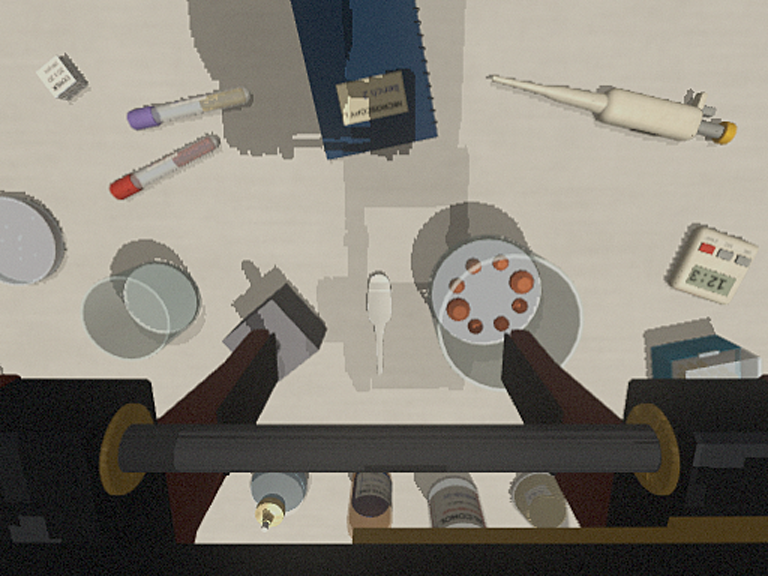

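The wrist view puts the dish floor at (487,292), matching the estimate, with the large beads at (458,309) and (522,282). A finger hides the rod, so I'll move to where it is visible.

```bash
python3 - <<'E'
from h import *
w=load('w1')
print("floor",at(w,487/1.5,292/1.5,.008),"rim",at(w,509/1.5,319/1.5,.105),"big",at(w,458/1.5,309/1.5,.028),at(w,522/1.5,282/1.5,.028))
r.reach([.46,-.06,.45],[180,0,180])
d=snap("wrist","w2",crop=(130,150,390,345),s=3)
for n,P in(("rodtop",[.549,-.06,.21]),("block",[.549,-.06,.06])): print(n,(proj(d,P)-[130,150])*3)
print(r.sense()["clock"])
E
```

```text
floor [0.51337726 0.13939853 0.008     ] rim [0.50870298 0.136699   0.105     ] big [0.52513679 0.10733352 0.028     ] [0.49764109 0.16824291 0.028     ]
rodtop [[392.41043957 468.63108482]]
block [[390.95771427 255.78528488]]
2.8167
```

View pics/w2.png

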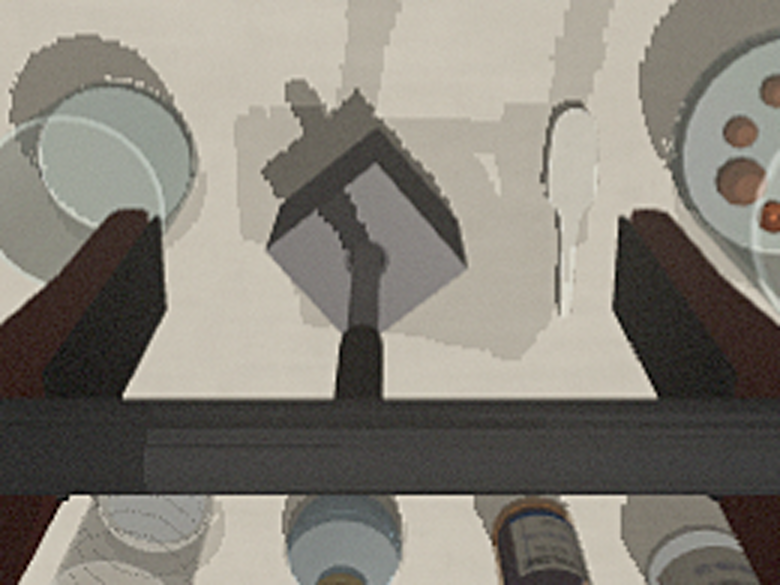

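The rod enters the block at crop (367,258), and its grip starts at (360,328). It sits slightly left of my estimate.

```bash
python3 - <<'E'
from h import *
w=load('w2')
f=lambda u,v,z:at(w,u/3+130-1/3,v/3+150-1/3,z)
print("hole",f(367,258,.06),"grip",f(360,328,.134),"grip upper",f(359,390,.18))
D=[.512,.139]
for t in (-25,-20,20,25):  # pitch; rod axis
    from scipy.spatial.transform import Rotation as Ro
    R=Ro.from_euler('xyz',[180,t,180],degrees=True); a=-R.as_matrix()[:,2]
    P=np.array([D[0],D[1],.013])+.313*a
    print(t,a,P,r.inverse_kinematics(P,[180,t,180]))
for P in([.546,-.066,.323],[.546,-.066,.46],[.55,.18,.326],[.512,.139,.46]): print(r.inverse_kinematics(P,[180,0,180]))
E
```

```text
hole [ 0.54956708 -0.07107178  0.06      ] grip [ 0.54480362 -0.07180349  0.134     ] grip upper [ 0.54196809 -0.07064293  0.18      ]
-25 [ 4.22618262e-01 -1.74220490e-16  9.06307787e-01] [0.64427952 0.139      0.29667434] [  8.32591518  25.85240494  58.77398971   4.05537847 120.07953699
 -80.40958308]
-20 [ 3.42020143e-01 -1.64350067e-16  9.39692621e-01] [0.6190523  0.139      0.30712379] [  8.79180458  19.51280643  65.0987754    3.3103083  115.13494355
 -80.32350197]
20 [-3.42020143e-01 -8.05792925e-17  9.39692621e-01] [0.4049477  0.139      0.30712379] [ 16.57993035 -31.3438465  112.61771568  -5.69561891  79.54616738
 -73.33291103]
25 [-4.22618262e-01 -7.07088698e-17  9.06307787e-01] [0.37972048 0.139      0.29667434] [ 18.46100054 -38.06476161 118.44567318  -7.93151875  75.88951477
 -71.22091228]
[ -10.43676808   -2.54915477   86.66032175    0.           95.88883303
 -100.43676808]
[ -10.43676808   -1.45244461   71.68836819    0.          109.76407642
 -100.43676808]
[ 14.75368918   1.84914729  81.97580722   0.          96.17504549
 -75.24631082]
[ 11.51440966  -4.42545059  74.55965177   0.         109.86579882
 -78.48559034]
```

```bash
python3 - <<'E'
from h import *
t=np.radians(4);a=np.array([-np.sin(t),0,np.cos(t)])
G=np.array([.5437,-.071,.16])
T=lambda h:G+(.163+h)*a
r.reach(T(.12),[180,4,180])
r.servo_line(T(0),speed=.12)
print(r.sense()["contact_force"])
r.grab(40); s=r.sense();print("open",s["opening"],s["contact_force"])
r.servo_line(T(.07),speed=.1)
p=T(.07);p[2]=.47
r.servo_line(p,speed=.15)
s=r.sense();print(s["clock"],s["opening"],s["contact_force"],s["tcp_pos"])
r.reach([.5437,-.04,.47],[180,0,180])
snap("scene","s2",crop=(150,30,450,255),s=2.6)
d=snap("side","d2")
a=cv2.resize(d["frame"][0:230,200:400,::-1],None,fx=2.6,fy=2.6);cv2.imwrite('pics/d2.png',a)
x=cv2.imread('pics/s2.png')[:585,:];
h=min(x.shape[0],a.shape[0]);m=np.hstack([x[:h],a[:h]]);cv2.imwrite('pics/m2.png',cv2.resize(m,None,fx=800/m.shape[1],fy=800/m.shape[1]))
print(m.shape,r.sense()["clock"])
E
```

```text
[ 0.02683171 -0.61624174  0.28840361]
open 0.01556163828347787 [-1.02581182  0.02574785  0.17424972]
7.0 0.01567663325136855 [ 0.4170458  -0.29661713 -1.11491524] [ 0.52760392 -0.07103186  0.46878638]
(585, 1300, 3) 7.3583
```

View pics/m2.png

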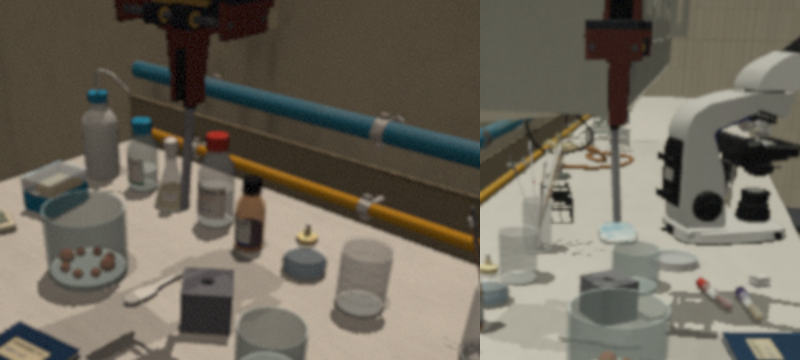

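The rod is held upright and clear of the block, with its foot at roughly scene (265,160) and side (286,139). I'll check that against the prediction before going in.

```bash
python3 - <<'E'
from h import *
a=load('s2');b=load('d2')
F=[.5437,-.04,.157]
print(proj(a,F),proj(b,F))
A=[];B=[]
for d,(u,v) in((a,(265,160)),(b,(285.6,138.8))):
    o,w=ray(d,u,v);w/=np.linalg.norm(w);M=np.eye(3)-np.outer(w,w);A.append(M);B.append(M@o)
print(np.linalg.lstsq(np.vstack(A),np.hstack(B),rcond=None)[0],r.sense()["tcp_pos"])
E
```

```text
[[267.33344211 158.71168529]] [[282.87378129 137.58077499]]
[ 0.53782078 -0.03902384  0.15537126] [ 0.54384648 -0.04010477  0.46857452]
```

```bash
cat > stir.py <<'E'
from h import *
C=np.array([.515,.139]); Z=.329   # +3 mm x: foot offset in grip
def arc(a0,a1,r0,r1,step=20,speed=.07,fmax=25):
    n=int(np.ceil(abs(a1-a0)/step)); m=0
    for k in range(1,n+1):
        a=np.radians(a0+(a1-a0)*k/n); rr=r0+(r1-r0)*k/n
        r.servo_line([C[0]+rr*np.cos(a),C[1]+rr*np.sin(a),Z],speed=speed)
        f=np.linalg.norm(r.sense()["contact_force"]);m=max(m,f)
        if f>fmax: print("force",f,"at",np.degrees(a),rr);return False
    print("arc done, max force",m,"t",r.sense()["clock"]);return True
def look(n):
    d=snap("side",n+"d");e=snap("scene",n+"s")
    p=cv2.resize(d["frame"][170:270,235:335,::-1],(400,400),interpolation=cv2.INTER_CUBIC)
    q=cv2.resize(e["frame"][140:220,165:245,::-1],(400,400),interpolation=cv2.INTER_CUBIC)
    cv2.imwrite('pics/'+n+'.png',np.hstack([q,p]))
E
python3 - <<'E'
from stir import *
r.servo_line([C[0],C[1],.47],speed=.15)
r.servo_line([C[0],C[1],Z],speed=.1)
s=r.sense();print(s["clock"],s["tcp_pos"],s["contact_force"],s["opening"])
r.wait(.3)
if np.linalg.norm(s["contact_force"])<8 and arc(140,410,.006,.036):
    arc(50,410,.036,.037)
look("l1")
s=r.sense();print(s["clock"],s["tcp_pos"],s["contact_force"])
E
```

```text
10.275 [0.51513468 0.13902361 0.32988797] [-1.03687459  0.40360184 -1.32503333] 0.015167861127191234
arc done, max force 1.6165220838575265 t 14.3667
arc done, max force 4.899163360807579 t 20.35
20.45 [0.53872767 0.16737492 0.32906839] [-0.12935045 -1.17459013 -0.74336913]
```

View pics/l1.png

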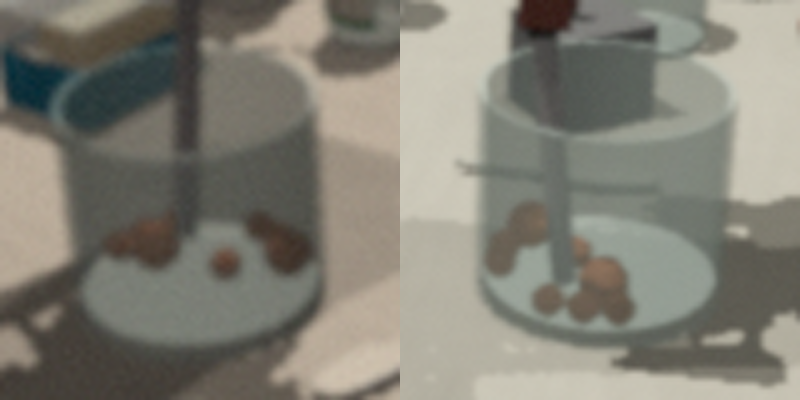

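Beads moved. The large ones are now at scene panel (155,243) and (288,250), and side panel (605,275) and (527,222).

```bash
python3 - <<'E'
from h import *
a=load('l1s');b=load('l1d')
for n,u,v in(("A",155,243),("B",288,250)): print("scene",n,at(a,165+u/5,140+v/5,.018))
for n,u,v in(("A",205,275),("B",127,222)): print("side",n,at(b,235+u/4,170+v/4,.018))
a=load('scene');b=load('side')
print("start L",[at(a,x/1.5,y/1.5,.018)[:2] for x,y in((288,285),(326,290))],[at(b,x/1.5,y/1.5,.018)[:2] for x,y in((436,362),(420,337))])
E
```

```text
scene A [0.51023158 0.16894758 0.018     ]
scene B [0.55163473 0.11848851 0.018     ]
side A [0.50752366 0.16054123 0.018     ]
side B [0.55164992 0.11549643 0.018     ]
start L [array([0.49937979, 0.17023361]), array([0.53281155, 0.1151034 ])] [array([0.49839163, 0.16848578]), array([0.52618238, 0.10651025])]
```

```bash
python3 - <<'E'
from stir import *
arc(50,170,.037,.038)
look("l2")
E
```

```text
arc done, max force 7.935229650284891 t 22.4583
```

View pics/l2.png

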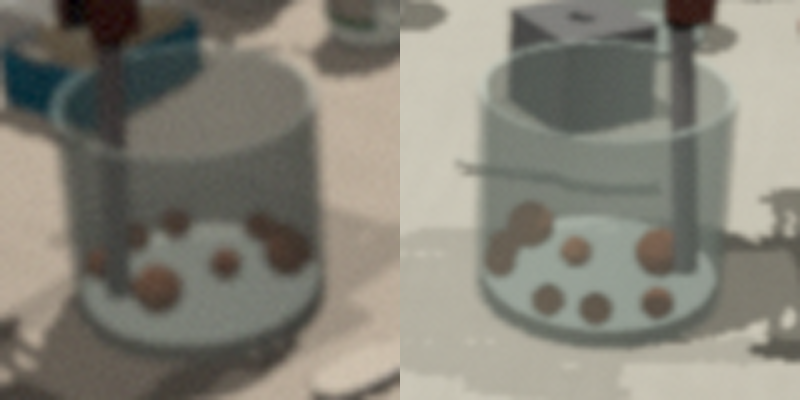

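Bead A was driven to about 190° (about 5 cm). Bead B is still near 328°, marginal if it is the nearer one, so I'll push it further on, then look.

```bash
python3 - <<'E'
from stir import *
r.servo_line([C[0],C[1],Z],speed=.07)
a=np.radians(278)
r.servo_line([C[0]+.03*np.cos(a),C[1]+.03*np.sin(a),Z],speed=.07)
arc(278,350,.032,.038,step=12)
look("l3")
a=load('l3s');b=load('l2d')
print("A after l2",at(load('l2s'),165+158/5,140+287/5,.018),at(b,235+257/4,170+250/4,.018))
E
```

```text
arc done, max force 5.048358061469371 t 25.3583
A after l2 [0.48683278 0.13451776 0.018     ] [0.48553757 0.13119387 0.018     ]
```

View pics/l3.png

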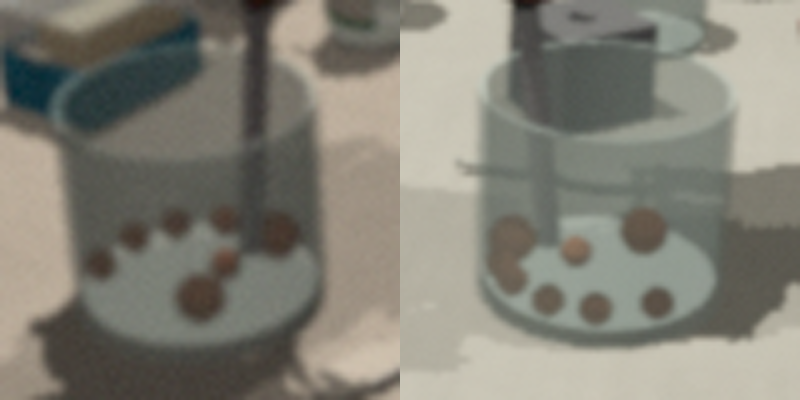

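```bash
cat > dist.py <<'E'
from h import *
def rep(n,S,D):
    a=load(n+'s');b=load(n+'d');L=np.array([[.526,.1085],[.498,.169]])
    for k in(0,1):
        p=at(a,165+S[k][0]/5,140+S[k][1]/5,.018)[:2];q=at(b,235+D[k][0]/4,170+D[k][1]/4,.018)[:2]
        m=(p+q)/2;print("AB"[k],p,q,"dist to starts",np.linalg.norm(m-L,axis=1),"ang",np.degrees(np.arctan2(m[1]-.139,m[0]-.512)))
E
python3 - <<'E'
from dist import *
rep('l3',[(200,297),(280,233)],[(243,230),(112,238)])
E
```

```text
A [0.49534443 0.113633  ] [0.49405592 0.11206167] dist to starts [0.03160029 0.05624954] ang -123.48438878792955
B [0.559344   0.13398022] [0.55623565 0.13352526] dist to starts [0.04059918 0.069406  ] ang -6.537262884905683
```

Either way round, both large beads are more than 3 cm from where they started. Next: bring the foot to the middle, tilt the rod onto the +x rim, release it and withdraw along the tool axis.

```bash
python3 - <<'E'
from stir import *
F=np.array([C[0]+.004,C[1],Z-.313])
def pose(t,h=0):
    q=np.radians(t);return F+(.313+h)*np.array([np.sin(q),0,np.cos(q)])
r.servo_line(pose(0),speed=.06)
for t in(4,8,12,16,20,24):
    r.servo_line(pose(t),[180,-t,180],speed=.08)
    print(t,r.sense()["contact_force"].round(1))
    if np.linalg.norm(r.sense()["contact_force"])>12: break
look("l4")
print(t,r.sense()["clock"])
E
```

```text
4 [-0.5  0.7 -0.3]
8 [-0.4 -0.6 -0.8]
12 [-0.5  0.1 -0.7]
16 [-1.  -1.1 -1.1]
20 [ 0.2  0.1 -1.1]
24 [ 0.3  0.4 -1.4]
24 28.825
```

View pics/l4.png

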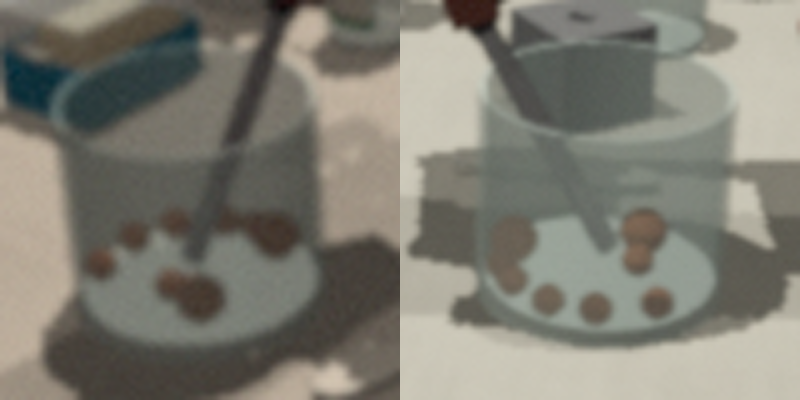

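The rod leans close to the +x rim and the beads are unchanged. Now releasing and withdrawing.

```bash
python3 - <<'E'
from stir import *
r.let_go(); r.wait(.3); s=r.sense();print(s["opening"],s["contact_force"])
q=np.radians(24);u=np.array([np.sin(q),0,np.cos(q)])
p=s["tcp_pos"]
r.servo_line(p+.10*u,speed=.1)
p=r.sense()["tcp_pos"].copy();p[2]+=.06;p[0]-=.0
r.servo_line(p,speed=.15)
r.wait(1)
s=r.sense();print(s["clock"],s["contact_force"],s["tcp_pos"])
d=snap("side","l5d");e=snap("scene","l5s")
f=lambda im,x,y:cv2.resize(im[y:y+160,x:x+160,::-1],(400,400),interpolation=cv2.INTER_CUBIC)
cv2.imwrite('pics/l5.png',np.hstack([f(e["frame"],125,80),f(d["frame"],205,110)]))
E
```

```text
0.08803271819271767 [ 0.10008975 -1.03785477  0.1266975 ]
33.0 [0.32557686 0.0550398  0.49026514] [0.68696914 0.13898817 0.45264258]
```

View pics/l5.png

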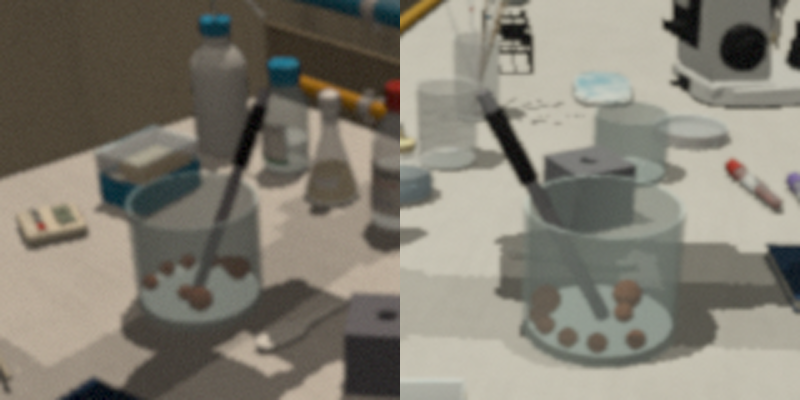

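The rod leans on the rim with its foot in the dish, and the gripper is well clear. Both large beads are still inside.

```bash
python3 - <<'E'
from h import *
a=load('l5s')
d=r.snapshot("scene"); x=np.abs(d["frame"][80:240,125:285].astype(int)-a["frame"][80:240,125:285]).mean();print("change",x)
print(at(a,125+200/2.5,80+297/2.5,.018),at(a,125+237/2.5,80+266/2.5,.018))
r.hand_in()
E
```

```text
change 1.8313541666666666
[0.49695906 0.11575905 0.018     ] [0.55789155 0.13680318 0.018     ]
the job is handed in; nothing more can be done
```

I took the rod from its block, stirred the beads in the wide dish, then released the rod leaning on the far rim. I handed the job in at about 33 s, with no verdict reported.

- **Final state:** In the last pictures the rod leaned at roughly 25°, its foot in the dish and the gripper well clear. A repeat picture about 0.05 s later showed no real change (about 1.8 grey levels, image noise). After letting go, the measured tool force stayed around 1 N or less.
- **Large beads:** Both lay inside the dish, about 28 mm and 46 mm from its axis.
- **Bead travel:** I could not tell for certain which large bead was which after the first full sweep. Taken either way round, each was at least about 3 cm from where it started.
- **Thin margin:** The worst case was 31.6 mm before I tilted the rod. The last rougher single-view reading works out nearer 30 mm, so the margin over 3 cm is small if the beads swapped places.
- **Forces:** The highest force I read during stirring was about 8 N, sampled at the end of each short move.

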